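# Latch the tube clamp and show its bead to the bench camera with the mirror

## Task

Press the tube tester's sprung clamp lever down until it snaps over and stays down by itself, which lifts a white bead out of the panel. Then grip the fin on top of the spring-return inspection mirror, turn the mirror until the small bench camera sees the bead in the middle of the mirror, and finish while still gripping the fin and holding the mirror at that angle. Leave the loose tubes, the adapter and the tube puller where they are.

Things in the scene. Friction and masses are not known exactly. Their poses are not given: they have to be found in the camera images.
- tester: Brown bakelite tube tester, 240 (x) by 260 (y) by 70 mm high, fixed to the bench; origin at the centre of its underside, z up. Its x axis points away from the robot when its yaw is 0, y to the left. A lid 250 mm long is propped open along its +y edge and leans outward. A seated tube stands 160 mm above the bench at (65, -70) mm, a toggle 26 mm tall on the panel at (-95, -12) mm.
- clamp_lever (a joint): Clamp lever on the tester's panel, rad: 0 = up (its flat arm rises at 0.65 rad above level from the pivot toward the tester's -x), grows as it is pressed down, 0.80 = bottom stop (arm 0.15 rad below level). A spring pushes it up with 1 to 2 N at the pad; from 0.4 to 0.6 rad a spring plunger resists too (about 6 N at the pad), past 0.6 it snaps over and the plunger holds the lever down near 0.80.
- lever_pivot (a point): Axis of the clamp lever (runs along the tester's y), at (30, 20, 105) mm in the tester.
- lever_pad (a point): Middle of the lever's black finger pad, inside the arm, 105 mm from the pivot; pad 45 mm along the arm (85 to 130 mm from the pivot), 30 mm wide, 8 mm thick (top 4 mm above this point). Moves with the lever: its height above the pivot is 64 mm when up, -16 mm when latched.
- bead_center (a point): Centre of the white 22 mm bead, the marker. With the lever up it sits in a 34 mm square black housing on the panel at (-70, -105) mm in the tester, centre 76 mm above the bench; with the lever latched it stands 115 mm above the bench. It moves only up and down.
- mirror_axis (a point): Point on the vertical swivel axis of the mirror, 115 mm above the bench, which lies in the mirror's reflecting face. The mirror is 38 mm wide and 44 mm high and stands upright on a post on a fixed 265 by 75 mm base plate that also carries the camera.
- camera_eye (a point): Front of the lens of the small bench camera, fixed on the same base plate, 148 mm from mirror_axis and at the same height; it looks level, straight at mirror_axis. Camera top is 135 mm above the bench.
- mirror (a joint): Swivel angle of the mirror, rad, counter-clockwise from above. 0 = rest, face square to the camera; stop at 1.3. At angle a the camera's line of sight leaves the mirror at 2a counter-clockwise from the direction mirror_axis to camera_eye. A spring (0.02 N m at rest, 0.06 at the stop) turns it back to 0 when let go.
- fin_center (a point): Black upright grip fin on top of the mirror and turning with it, 12 mm thick (its own x, the direction the mirror faces) by 36 mm wide (its own y) by 42 mm high; this point is its centre, on the swivel axis 162 mm above the bench, so its top is at 183 mm and its foot, on the mirror frame's top, at 141 mm.
- sight: Brass needle 85 mm long, 45 mm above the bench on the mirror's post, geared to turn twice the mirror's angle; origin on the swivel axis, x axis along the needle. It points where the camera's line of sight goes after the mirror: the camera sees the bead in the middle of the mirror when the needle points at the bead as seen from above.
- rectifier: Bystander: tall glass rectifier tube with a grey base, 52 mm diameter, 130 mm high, upright on the bench, origin at its underside.
- octal_a: Bystander: squat tube with a black base, 34 mm diameter, 78 mm high, standing loose on the panel near (0, -70) mm in the tester, origin at its underside.
- octal_b: Bystander: another such squat tube, upright on the bench.
- adapter: Bystander: aluminium socket adapter, 38 mm diameter, 32 mm high, loose on the tester's panel between lever and bead; origin at its underside.
- puller: Bystander: chrome tube puller lying on the bench, 136 mm long, 25 mm wide, 10 mm high.

How it is judged:
On the way, in this order (a step that is already met when the one before it is completed fails the run):
1. the clamp lever is latched down and the robot is off it (value of joint clamp_lever above 0.72 rad and contact force between each of the arm, the fingers and tester below 0.2 N), for 0.2 s.
2. the mirror is held by its fin so that the camera's line of sight meets the bead (y of bead_center in the frame of sight between -0.02 and 0.02 m and x of bead_center in the frame of sight above 0.05 m and contact force between the fingers and mirror_c4 above 1 N and value of joint clamp_lever above 0.72 rad), for 0.3 s.
At the end, for the whole second after the job is handed in: The clamp lever is latched (beyond 0.72 rad), the camera's line of sight after the mirror passes within 20 mm of the bead's centre as seen from above, and the mirror is still, held by the fingers on its fin (over 1 N) (all of step 2 and velocity of joint mirror between -0.08 and 0.08 rad/s); the arm keeps its last pose, push and grip.
It fails at once if a loose tube, the adapter or the puller is knocked or moved more than 30 mm (distance of any of rectifier, octal_a, octal_b, adapter, puller from where it was at the start of the episode above 0.03 m).
It also fails if it takes over 45 s, if anything falls off the work surface, if the arm or the gripper's body presses on something with over 40 N, if the wrist force passes 120 N, or if a joint passes its speed limit or range.

## Robot

A 6-joint arm with a two-finger parallel gripper is mounted at the origin on the work surface. World frame = base frame: x ahead of the robot, y to its left, z up, the work surface at z = 0. Lengths are in m, angles in rad, forces in N, time in s.
With the tool pointing down it reaches from about 0.375 to 0.925 m from the base axis. Payload 5.7 kg.
Tool frame: the origin (TCP) lies midway between the tips of the shut fingers; the grasp point (between the pads) lies 19 mm behind it; z points along the fingers, x is the direction in which the jaws open and shut, and the axes are right-handed (so a half turn about z gives the same grasp; the last joint's range is limited). The gripper opens to 88 mm and grips with 3 to 60 N. Pads are 20 mm wide; open, the fingers measure 115 mm over their backs; the gripper's body (75 mm by 178 mm) begins 61 mm behind the grasp point.
Start: joints at [-1.377, 0.359, 1.51, -0, 1.272, -0.115], TCP at [0.182, -0.572, 0.223] pointing down, gripper open.
Joint ranges: [-2.97, 2.97], [-1.01, 2.36], [0.21, 2.38], [-0.96, 4.11], [0.2, 2.71], [-2.98, 2.98]. Speed limits (rad/s): [2.39, 2.39, 3.14, 3.14, 3.14, 3.14].

## Interface

Orientations are given as a unit quaternion [x, y, z, w].
In Python, from bench import move_ptp, servo_line, goto_joints, move_gripper, sleep, inverse_kinematics, capture, PlanningError, close_job, spot_in, silhouettes, current_clock, current_joint_pos, current_qvel, current_joint_torque, current_position, current_orientation, current_force, current_torque, current_finger_gap gives the robot as it stands. Calls block until the motion is done:
- move_ptp(position, orientation): joint-space move of the TCP to a pose.
- servo_line(position, orientation=None, rate=0.15, contact_N=None): straight line of the TCP; orientation=None keeps the orientation; rate is the mean speed in m/s. With contact_N (N) it stops when the force on the tool has changed by that much, and returns True; else False.
- goto_joints(angles): joint-space move.
- move_gripper(opening): finger opening in m; the grip force is fixed at half the most; returns when the fingers have stopped.
- sleep(seconds).
- inverse_kinematics(position, orientation): joint angles nearest the present ones, or None.
- capture(name): name is "side" or "top" or "wrist"; returns a dict with "image" (480x640x3 uint8, blue, green, red), "range_z" (480x640 float32, m along the optical axis (not along the pixel's ray), 0 where there is no reading), "intrinsics" (3x3 intrinsics, pixels), "R" (3x3) and "t" (3): a world point X has camera coordinates R X + t. Camera axes: x right, y down, z forward; pixel columns grow to the right and rows downward; lengths in m; the calibration is good to about 2 mm. A picture is of the moment at which its call begins.
A pose or a line that the arm cannot do raises PlanningError and nothing moves.
- close_job(): hands the job in, once; it reports no verdict.
Trained networks look in the newest picture that a camera, given by its name, has taken for a name from the list of things; names that differ only in an ending like _2 or _b are one class to them, and where a whole thing is asked for, a point or a joint stands for the part that bears it (a point fixed in the world has none). Each returns a list of dicts, best first, with "conf" (0 to 1); they miss things now and then, are a little off and sometimes report something else, mostly with a low value. They report only what shows in the picture. A call takes as long as a camera call.
- spot_in(camera, query): "xy" ([column, row] in pixels, amid what is visible of it).
- silhouettes(camera, query): "region" (480x640 bool, what is visible of it) and "xy" ([column, row] in pixels, amid what is visible of it).
Readings, each from a call of its own:
- current_clock(): time.
- current_joint_pos(): joint angles.
- current_qvel(): joint speeds.
- current_joint_torque(): joint torques, N m.
- current_position(): TCP position.
- current_orientation(): TCP orientation.
- current_force(): force on the tool from outside, world axes, zero at the start.
- current_torque(): the same for the moment, N m.
- current_finger_gap(): finger opening in m.
Only numpy, scipy, OpenCV 4.12 (cv2) and the standard library are available. Lean on these libraries where they do the work, as an engineer would, in place of code of your own. Each camera call takes 0.05 s, during which the arm holds its last target.

## Working session

There is one attempt and no reset: what is moved stays moved. The work goes in short steps, each a Python script; the robot and the scene stay as the last script left them, time stands still between calls to the robot, and variables do not carry over. Pictures are saved under pics/ and viewed, and the job is handed in when it is done.

```bash
mkdir -p pics; ls
python3 - <<'E'
from bench import *
import cv2,numpy as np,pickle
d={}
for n in("side","top","wrist"):
    c=capture(n); d[n]=c; cv2.imwrite(f"pics/{n}0.png",c["image"]); print(n,c["intrinsics"].tolist(),(-c["R"].T@c["t"]).round(3),c["R"].round(2).tolist())
pickle.dump(d,open("d0.pkl","wb"))
print(current_clock(),current_orientation(),current_finger_gap())
E
```

```text
pics
side [[522.6053729114169, 0.0, 318.8646707923111], [0.0, 522.6053729114169, 238.58575428849957], [0.0, 0.0, 1.0]] [-0.011  0.587  0.75 ] [[-0.74, -0.67, 0.02], [-0.4, 0.42, -0.81], [0.54, -0.61, -0.59]]
top [[445.05053092187524, 0.0, 313.86314037739004], [0.0, 445.05053092187524, 243.36582428813142], [0.0, 0.0, 1.0]] [ 0.407 -0.089  0.983] [[0.02, -1.0, -0.03], [-0.99, -0.01, -0.16], [0.16, 0.03, -0.99]]
wrist [[379.45024298913904, 0.0, 323.4725371647985], [0.0, 379.45024298913904, 236.12580933920756], [0.0, 0.0, 1.0]] [ 0.262 -0.546  0.383] [[0.3, -0.95, -0.0], [-0.91, -0.29, 0.31], [-0.29, -0.09, -0.95]]
0.15 [ 8.07443233e-01 -5.89944869e-01 -5.04542091e-04 -4.71792742e-04] 0.08793269738527631
```

View pics/side0.png

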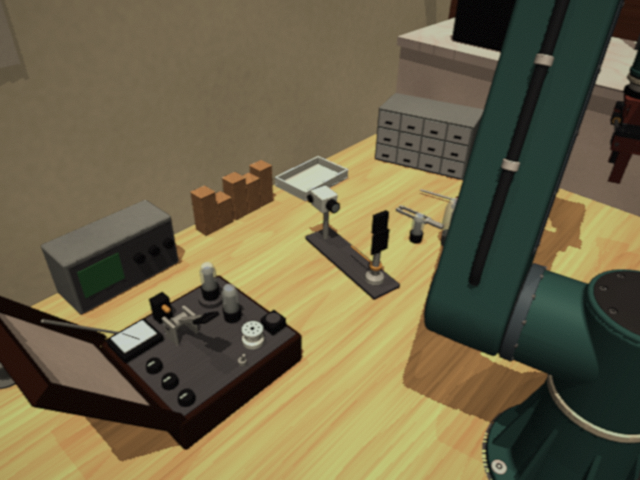

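View pics/top0.png

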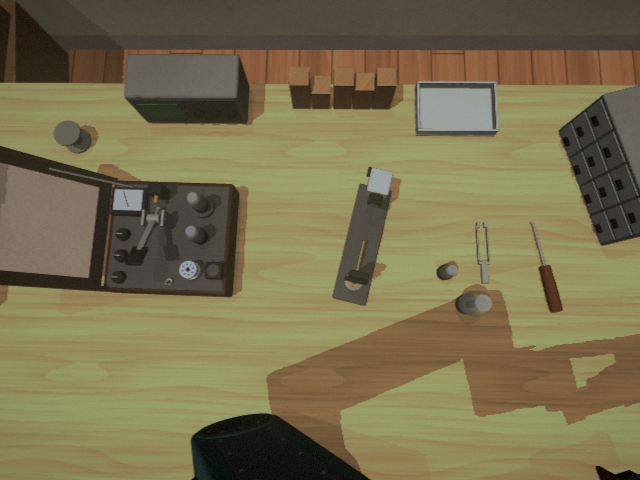

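```bash
cat > h.py <<'E'
from bench import *
import cv2,numpy as np
def px2w(c,uv,z=None,plane=None):
    """world point; plane=known world height, else depth from range image"""
    K,R,t=c["intrinsics"],c["R"],c["t"]; ray=np.linalg.inv(K)@[uv[0],uv[1],1.]
    o=-R.T@t; r=R.T@ray
    if plane is not None: return o+r*(plane-o[2])/r[2]
    if z is None:
        u,v=int(round(uv[0])),int(round(uv[1])); p=c["range_z"][v-1:v+2,u-1:u+2]; p=p[p>0]
        if len(p)==0: return np.full(3,np.nan)
        z=np.median(p)
    return o+r*z
def cloud(c,mask):
    v,u=np.nonzero(mask&(c["range_z"]>0)); z=c["range_z"][v,u]
    p=np.linalg.inv(c["intrinsics"])@np.vstack([u,v,np.ones(len(u))])*z
    return (c["R"].T@(p-c["t"][:,None])).T
def w2px(c,X):
    p=c["intrinsics"]@(c["R"]@np.asarray(X)+c["t"]); return p[:2]/p[2]
E
python3 - <<'E'
from h import *
import pickle
out={}
for cam in("top","side"):
    c=capture(cam)
    for q in("tester","lever_pad","bead_center","fin_center","camera_eye","sight","rectifier","octal_a","adapter","puller"):
        for s in silhouettes(cam,q)[:3]:
            P=cloud(c,s["region"]); out.setdefault((cam,q),[]).append((s["conf"],P,s["region"]))
            print(cam,q,round(s["conf"],2),np.round(s["xy"]),len(P),np.median(P,0).round(3),P.min(0).round(3),P.max(0).round(3))
pickle.dump(out,open("s0.pkl","wb"))
E
```

```text
top tester 0.81 [111. 230.] 27175 [0.564 0.372 0.093] [ 0.439  0.113 -0.006] [0.784 0.684 0.255]
top lever_pad 0.91 [140. 242.] 653 [0.533 0.263 0.152] [0.488 0.25  0.067] [0.619 0.312 0.189]
top bead_center 0.42 [362. 241.] 4463 [ 0.571 -0.168  0.011] [ 0.426 -0.228 -0.007] [ 0.74  -0.102  0.185]
top bead_center 0.17 [143. 244.] 661 [0.533 0.263 0.152] [0.488 0.25  0.067] [0.619 0.291 0.189]
top fin_center 0.78 [356. 276.] 263 [ 0.474 -0.146  0.177] [ 0.465 -0.178  0.008] [ 0.502 -0.124  0.185]
top camera_eye 0.97 [366. 242.] 4338 [ 0.572 -0.169  0.011] [ 0.428 -0.236 -0.004] [ 0.738 -0.102  0.185]
top rectifier 0.67 [474. 302.] 783 [ 0.432 -0.376  0.105] [ 0.407 -0.447 -0.006] [ 0.464 -0.362  0.13 ]
top rectifier 0.43 [364. 241.] 4297 [ 0.573 -0.168  0.011] [ 0.43  -0.23  -0.006] [ 0.717 -0.104  0.185]
top octal_a 0.56 [446. 271.] 286 [ 0.498 -0.338  0.061] [ 0.485 -0.376 -0.004] [ 0.522 -0.328  0.078]
top octal_a 0.51 [198. 234.] 306 [0.556 0.169 0.131] [0.545 0.16  0.071] [0.574 0.208 0.148]
top adapter 0.58 [188. 270.] 329 [0.488 0.186 0.1  ] [0.471 0.171 0.068] [0.509 0.207 0.1
[... 900 characters left out ...]
 -0.101  0.187]
side sight 0.57 [370. 267.] 74 [ 0.483 -0.145  0.051] [ 0.466 -0.183  0.016] [ 0.543 -0.133  0.054]
side octal_a 0.94 [230. 305.] 621 [0.553 0.183 0.113] [0.546 0.126 0.07 ] [0.604 0.193 0.151]
side octal_a 0.89 [416. 230.] 355 [ 0.497 -0.335  0.041] [ 0.484 -0.353  0.002] [ 0.519 -0.327  0.079]
side adapter 0.92 [251. 335.] 501 [0.484 0.194 0.1  ] [0.471 0.172 0.07 ] [0.507 0.209 0.106]
side puller 0.72 [413. 215.] 300 [ 0.573 -0.431  0.008] [ 0.479 -0.464 -0.002] [ 0.627 -0.414  0.015]
side puller 0.31 [250. 336.] 542 [0.485 0.194 0.1  ] [0.47  0.153 0.07 ] [0.536 0.209 0.106]
side puller 0.21 [445. 219.] 326 [ 0.441 -0.369  0.086] [ 0.227 -0.423  0.001] [0.476 0.079 0.411]
```

Run:
```python
from h import *
import pickle
d=pickle.load(open("d0.pkl","rb")); o=pickle.load(open("s0.pkl","rb"))
c=d["top"]
P=cloud(c,np.ones((480,640),bool))
m=(np.abs(P[:,2]-.07)<.004)&(P[:,1]>.05)&(P[:,1]<.42)&(P[:,0]>.4)&(P[:,0]<.8)
Q=P[m]; r=cv2.minAreaRect(Q[:,:2].astype(np.float32)); print("panel",r,cv2.boxPoints(r).tolist())
S=cloud(d["side"],np.ones((480,640),bool))
for nm,A in(("top",P),("side",S)):
    m=(A[:,2]>.16)&(A[:,2]<.2)&(abs(A[:,0]-.48)<.05)&(abs(A[:,1]+.15)<.05); r=cv2.minAreaRect(A[m&(A[:,2]>.178)][:,:2].astype(np.float32)); print(nm,"fin",r)
    m=(A[:,2]>.125)&(A[:,2]<.14)&(A[:,0]>.55)&(A[:,0]<.75)&(abs(A[:,1]+.15)<.08); r=cv2.minAreaRect(A[m][:,:2].astype(np.float32)); print("camtop",r)
    m=(A[:,2]>.004)&(A[:,2]<.02)&(A[:,0]>.4)&(A[:,0]<.75)&(A[:,1]<-.08)&(A[:,1]>-.26); r=cv2.minAreaRect(A[m][:,:2].astype(np.float32)); print("base",r)
    for y in(("lever"),):
        m=(A[:,2]>.1)&(A[:,0]>.46)&(A[:,0]<.64)&(A[:,1]>.235)&(A[:,1]<.3); B=A[m]
        for x in np.arange(.48,.64,.01):
            k=B[abs(B[:,0]-x)<.005]
            if len(k)>3: print(round(x,3),len(k),k[:,1].min().round(3),k[:,1].max().round(3),k[:,2].max().round(3))
```

```text
panel ((0.5611041784286499, 0.251052588224411), (0.27195632457733154, 0.23821185529232025), 88.7669677734375) [[0.4390997588634491, 0.11766894161701202], [0.6772564053535461, 0.11254289746284485], [0.6831085681915283, 0.3844362497329712], [0.44495195150375366, 0.3895622789859772]]
top fin ((0.4773710370063782, -0.14730128645896912), (0.03469356149435043, 0.01221119798719883), 76.87318420410156)
camtop ((0.6567643880844116, -0.18829770386219025), (0.04377139359712601, 0.0711059719324112), 77.18069458007812)
base ((0.5645639300346375, -0.15366443991661072), (0.1515052765607834, 0.26692551374435425), 79.5749740600586)
0.49 64 0.251 0.28 0.188
0.5 83 0.252 0.281 0.184
0.51 81 0.251 0.279 0.177
0.52 81 0.25 0.281 0.168
0.53 35 0.254 0.272 0.159
0.54 39 0.259 0.271 0.153
0.55 33 0.259 0.271 0.145
0.56 36 0.259 0.271 0.137
0.57 35 0.243 0.272 0.13
0.58 96 0.242 0.288 0.121
0.59 125 0.238 0.286 0.118
0.6 82 0.241 0.288 0.117
0.61 16 0.242 0.287 0.116
0.63 22 0.26 0.267 0.11
0.64 23 0.251 0.274 0.116
side fin ((0.47790729999542236, -0.14602325856685638), (0.03576277196407318, 0.012918060645461082), 74.52991485595703)
camtop ((0.6587622165679932, -0.1854621171951294), (0.049844615161418915, 0.07516975700855255), 79.49346160888672)
base ((0.5763615369796753, -0.17016935348510742), (0.17735740542411804, 0.3428521454334259), 89.73727416992188)
0.49 91 0.253 0.281 0.189
0.5 41 0.253 0.282 0.186
0.51 37 0.254 0.281 0.178
0.52 36 0.253 0.281 0.17
0.53 11 0.253 0.272 0.163
0.54 19 0.261 0.272 0.156
0.55 21 0.26 0.271 0.148
0.56 19 0.261 0.271 0.14
0.57 20 0.26 0.286 0.131
0.58 98 0.243 0.288 0.125
0.59 145 0.241 0.29 0.119
0.6 85 0.242 0.289 0.119
0.61 23 0.242 0.288 0.118
0.63 29 0.259 0.268 0.112
0.64 16 0.256 0.271 0.121
```

Run:
```python
import cv2
a=cv2.imread("pics/top0.png"); b=cv2.imread("pics/side0.png")
cv2.imwrite("pics/z1.png",cv2.resize(a[160:310,90:290],None,fx=4,fy=4,interpolation=cv2.INTER_CUBIC))
cv2.imwrite("pics/z2.png",cv2.resize(b[250:400,130:330],None,fx=4,fy=4,interpolation=cv2.INTER_CUBIC))
```

```text
(no output)
```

View pics/z1.png

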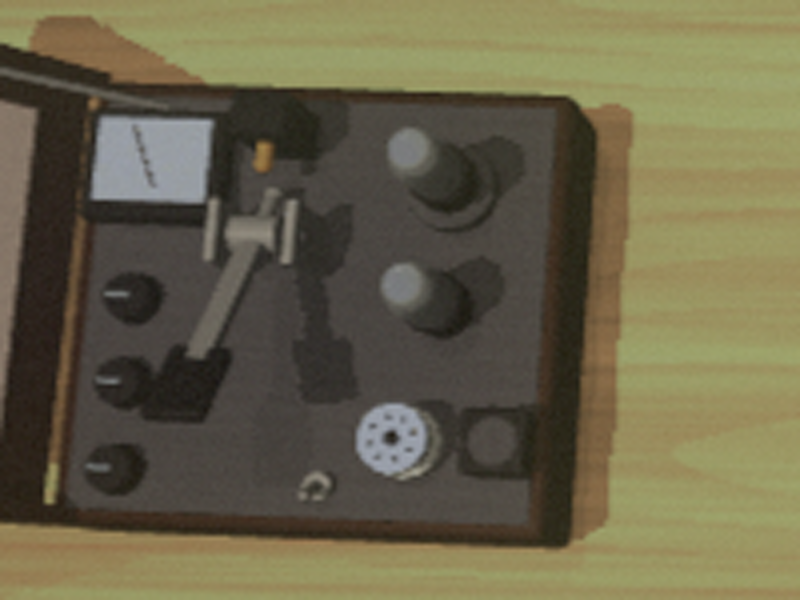

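View pics/z2.png

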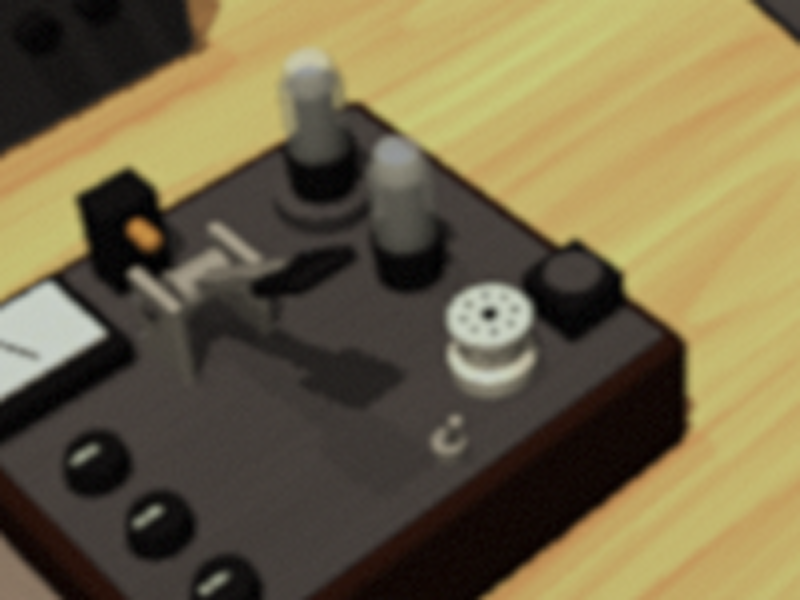

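The tester sits at about (0.560, 0.245) with yaw near 0. The lever pad is at about (0.506, 0.265, 0.169) and the fin axis at (0.478, -0.147), facing -13°. In the top view the pad is at px (137, 257) and the bead housing at (213, 270). Next I press the lever.

Run:
```python
from h import *
q=[.70711,-.70711,0,0]
move_gripper(0.0)
p=current_position(); servo_line([p[0],p[1],.30],rate=.2)
move_ptp([.503,.265,.30],q); print(current_clock(),current_position())
servo_line([.503,.265,.20],rate=.15)
print("gap",current_finger_gap(),current_force())
for z in np.arange(.19,.089,-.01):
    hit=servo_line([.503,.265,float(z)],rate=.06,contact_N=25); f=current_force(); print(round(z,3),hit,np.round(current_position(),4),np.round(f,1))
    if hit: break
print(current_clock())
c=capture("side"); cv2.imwrite("pics/side1.png",c["image"])
```

```text
6.2583 [0.50334318 0.26439565 0.29997209]
gap 0.0006332799517834204 [-0.07923041 -0.41801206  0.10682432]
0.19 False [0.5028 0.265  0.1899] [-0.2 -0.   0.7]
0.18 False [0.503  0.2649 0.1796] [2.4 0.2 0.3]
0.17 False [0.5028 0.2648 0.1694] [ 1.2 -0.2  0.4]
0.16 False [0.5027 0.2649 0.1595] [ 1.3 -1.  -0.4]
0.15 False [0.5028 0.2649 0.1495] [ 0.4 -0.2  0.7]
0.14 False [0.5028 0.2649 0.1395] [ 0.5 -0.9  1.1]
0.13 False [0.503  0.2652 0.1296] [0.3 1.2 2.4]
0.12 False [0.5025 0.2647 0.1193] [-0.1  0.1  0.8]
0.11 False [0.5026 0.2648 0.1094] [-0.4 -1.  -0.4]
0.1 False [0.5026 0.2648 0.0995] [0.7 0.5 1.3]
0.09 True [0.5039 0.2653 0.0949] [-7.5 -3.7 26.3]
10.4583
```

View pics/side1.png

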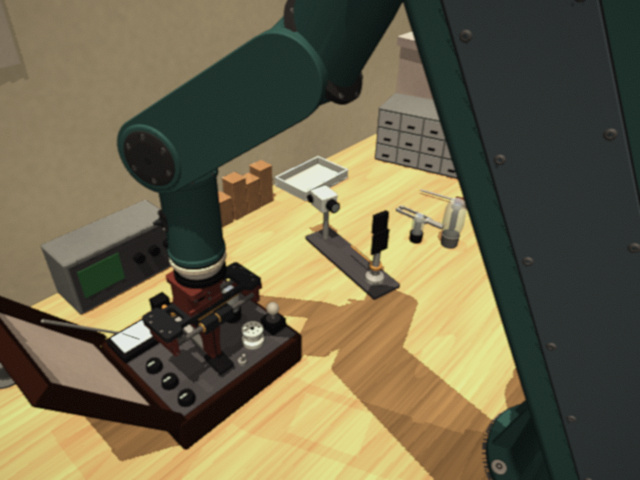

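The lever hit its stop at TCP z = 0.095, and the bead is up at px (272, 310). I'll retract and check that it stays latched.

Run:
```python
from h import *
servo_line([.503,.265,.28],rate=.15)
move_gripper(.06)
yaw=-.2286
for s in (0,np.pi):
    for y in np.linspace(yaw,yaw+.95,4):
        a=(y+s)/2; print(s,round(y,2),[np.round(inverse_kinematics([.4777,-.1467,z],[np.cos(a),np.sin(a),0,0]),3) if inverse_kinematics([.4777,-.1467,z],[np.cos(a),np.sin(a),0,0]) is not None else None for z in(.153,.27)])
# park over between, out of the views
move_ptp([.478,-.1467,.29],[np.cos(yaw/2-np.pi/2*0),np.sin(yaw/2),0,0])
print(current_clock(),current_joint_pos().round(3) if hasattr(current_joint_pos(),'round') else current_joint_pos())
for cam in("side","top"):
    c=capture(cam); cv2.imwrite(f"pics/{cam}2.png",c["image"])
    A=cloud(c,np.ones((480,640),bool))
    m=(A[:,2]>.105)&(A[:,2]<.135)&(abs(A[:,0]-.489)<.025)&(abs(A[:,1]-.14)<.022); print(cam,"bead",m.sum(),np.median(A[m],0).round(4),A[m].min(0).round(3),A[m].max(0).round(3))
    m=(A[:,2]>.075)&(abs(A[:,0]-.495)<.03)&(abs(A[:,1]-.265)<.012); print("pad z",np.median(A[m],0).round(3),A[m].max(0).round(3))
    for s in silhouettes(cam,"bead_center")[:2]: print(s["conf"],s["xy"],px2w(c,s["xy"],plane=.115).round(4))
    m=(A[:,2]>.178)&(A[:,2]<.19)&(abs(A[:,0]-.48)<.03)&(abs(A[:,1]+.147)<.03); print("fin",cv2.minAreaRect(A[m][:,:2].astype(np.float32)) if m.sum()>5 else None)
```

```text
0 -0.23 [array([-0.436,  0.296,  1.807, -0.   ,  1.039, -0.208]), array([-0.436,  0.17 ,  1.655, -0.   ,  1.317, -0.208])]
0 0.09 [array([-0.436,  0.296,  1.807, -0.   ,  1.039, -0.524]), array([-0.436,  0.17 ,  1.655, -0.   ,  1.317, -0.524])]
0 0.4 [array([-0.436,  0.296,  1.807, -0.   ,  1.039, -0.841]), array([-0.436,  0.17 ,  1.655, -0.   ,  1.317, -0.841])]
0 0.72 [array([-0.436,  0.296,  1.807, -0.   ,  1.039, -1.158]), array([-0.436,  0.17 ,  1.655, -0.   ,  1.317, -1.158])]
3.141592653589793 -0.23 [array([-0.436,  0.296,  1.807, -0.   ,  1.039,  2.934]), array([-0.436,  0.17 ,  1.655, -0.   ,  1.317,  2.934])]
3.141592653589793 0.09 [array([-0.436,  0.296,  1.807, -0.   ,  1.039,  2.617]), array([-0.436,  0.17 ,  1.655, -0.   ,  1.317,  2.617])]
3.141592653589793 0.4 [array([-0.436,  0.296,  1.807, -0.   ,  1.039,  2.301]), array([-0.436,  0.17 ,  1.655, -0.   ,  1.317,  2.301])]
3.141592653589793 0.72 [array([-0.436,  0.296,  1.807, -0.   ,  1.039,  1.984]), array([-0.436,  0.17 ,  1.655, -0.   ,  1.317,  1.984])]
14.7917 [-0.435  0.154  1.624  0.     1.364 -0.207]
side bead 125 [0.4861 0.1447 0.1209] [0.48  0.132 0.109] [0.499 0.153 0.128]
pad z [0.49  0.266 0.096] [0.525 0.277 0.102]
0.52 [274.0, 310.9] [0.4843 0.1427 0.115 ]
fin ((0.47935929894447327, -0.1470458209514618), (0.03563500940799713, 0.015347246080636978), 70.62054443359375)
top bead 102 [0.4885 0.1392 0.1198] [0.479 0.131 0.107] [0.499 0.151 0.125]
pad z [0.491 0.265 0.093] [0.524 0.277 0.1  ]
fin None
```

View pics/top2.png

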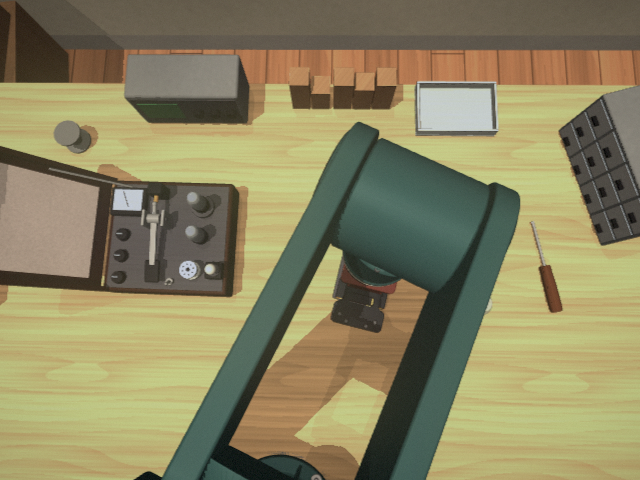

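View pics/side2.png

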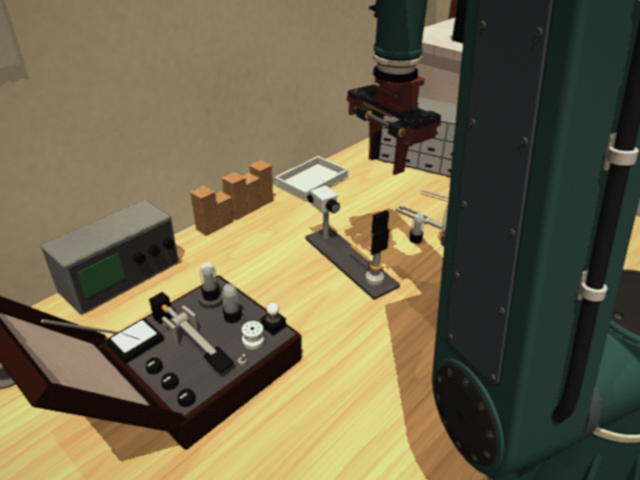

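The lever stays latched and the bead is at (0.489, 0.141). In the side view it shows at px (273, 311). Now I grip the fin and turn the mirror.

Run:
```python
from h import *
yaw=-.2286
q=[np.cos(yaw/2),np.sin(yaw/2),0,0]
P=[.4777,-.1467]
hit=servo_line([*P,.20],q,rate=.12); hit=servo_line([*P,.153],q,rate=.08,contact_N=10); print(hit,current_position())
f0=np.array(current_force())
move_gripper(0.0); print("gap",current_finger_gap(),np.round(np.array(current_force())-f0,1))
b=np.arctan2(.141+.1467,.489-.4777); tgt=(b+yaw)/2
j=np.array(current_joint_pos()); d=-(tgt-yaw); print("turn",-d)
for k in range(1,7):
    jj=j.copy(); jj[5]+=d*k/6; goto_joints(jj.tolist())
print(current_clock(),np.round(current_position(),4),current_orientation(),current_finger_gap(),np.round(np.array(current_force())-f0,1))
for cam in("side","top"):
    c=capture(cam); cv2.imwrite(f"pics/{cam}3.png",c["image"])
    for s in silhouettes(cam,"sight")[:2]:
        A=cloud(c,s["region"]);print(cam,s["conf"],s["xy"],np.median(A,0).round(3)); 
    if cam=="side": i=c["image"][180:310,300:460]; cv2.imwrite("pics/z3.png",cv2.resize(i,None,fx=4.5,fy=4.5,interpolation=cv2.INTER_CUBIC))
```

```text
False [ 0.47797633 -0.14683032  0.15325514]
gap 0.012016704191715829 [ 5.3 -1.  -5.5]
turn 0.8800697403983425
19.025 [ 0.4785 -0.1473  0.1532] [9.48648088e-01 3.16332235e-01 5.36994713e-04 6.58848421e-04] 0.011839353262524022 [-4.6 -1.6  1.8]
side 0.74 [206.0, 346.6] [0.524 0.266 0.099]
top 0.49 [334.9, 279.6] [ 0.479 -0.11   0.048]
top 0.16 [370.1, 192.3] [ 0.65  -0.177  0.13 ]
```

View pics/side3.png

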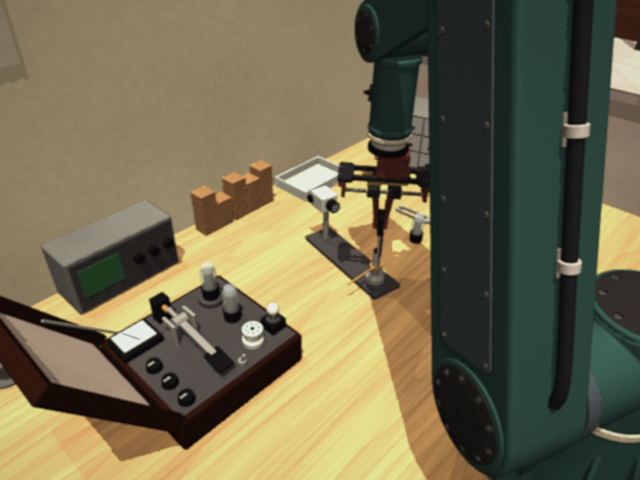

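View pics/z3.png

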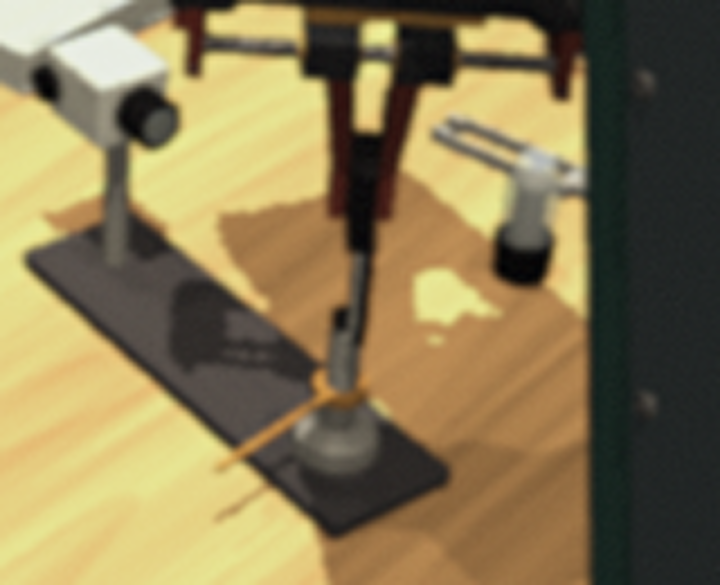

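The needle now points toward the tester; in the side view it runs from px (372, 268) to (348, 284). I'll measure its direction numerically.

Run:
```python
from h import *
ax=np.array([.4777,-.1467]); bead=np.array([.489,.141])
for cam in("top","side"):
    c=capture(cam); A=cloud(c,np.ones((480,640),bool))
    m=(A[:,2]>.035)&(A[:,2]<.055)&(abs(A[:,0]-.48)<.04)&(A[:,1]>-.125)&(A[:,1]<-.05); B=A[m][:,:2]
    l=cv2.fitLine(B.astype(np.float32),cv2.DIST_HUBER,0,.01,.01).ravel(); l=l*np.sign(l[1]) if 0 else l
    u=l[:2]*np.sign(l[1]); n=np.array([-u[1],u[0]])
    print(cam,m.sum(),"yaw",np.degrees(np.arctan2(u[1],u[0])).round(2),"axis off",(n@(ax-l[2:])).round(4),"bead off(axis)",(n@(bead-ax)).round(4),"bead off(line)",(n@(bead-l[2:])).round(4))
    if cam=="top": cv2.imwrite("pics/z4.png",cv2.resize(c["image"][220:320,290:420],None,fx=5,fy=5,interpolation=cv2.INTER_CUBIC))
    if cam=="side":
        a,b=px2w(c,(372.5,268.5),plane=.045),px2w(c,(348.4,284),plane=.045); print(a,b,np.degrees(np.arctan2(*(b-a)[1::-1])))
print(current_clock(),current_finger_gap())
```

```text
top 40 yaw 87.03 axis off -0.0005 bead off(axis) 0.0036 bead off(line) 0.0032
side 47 yaw 88.59 axis off 0.0023 bead off(axis) -0.0042 bead off(line) -0.0019
[ 0.47959573 -0.14041205  0.045     ] [ 0.48485521 -0.06596822  0.045     ] 85.95874395753032
19.325 0.011957103945746379
```

View pics/z4.png

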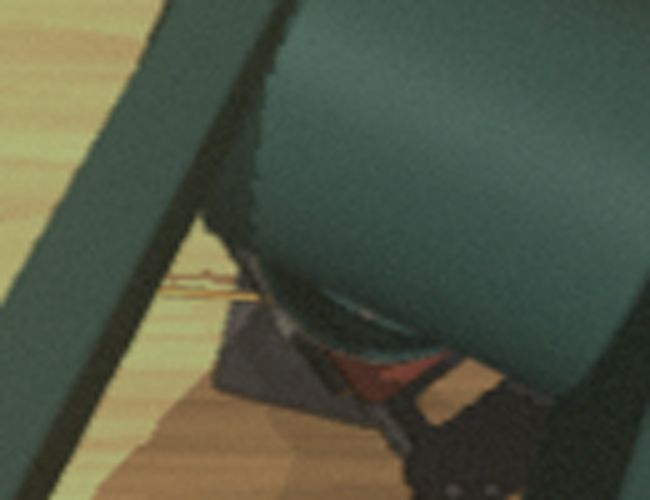

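The needle's miss from the bead is within about 4 mm in both depth fits, against a tolerance of 20 mm. The zoomed top view shows the needle at px (322–342, 279). I'll hold still a moment, then hand in.

Run:
```python
from h import *
sleep(.6); print(current_clock(),current_finger_gap(),np.abs(current_qvel()).max(),np.round(current_force(),1))
close_job()
```

```text
19.925 0.01227687640610724 0.001312964620251749 [-5.1 -2.7  4.1]
the job is handed in; nothing more can be done
```

I pressed the clamp lever over, gripped the mirror's fin, turned it about 0.88 rad toward the bead, and handed the job in at about 20 s while still holding it. No verdict is reported, so success rests on my own checks below.

- **Lever:** it hit its stop at TCP height 0.095 m. After I retracted, the pictures showed it staying down with its pad at about 0.095 m and the bead raised to about 0.115 m.
- **Aim:** the needle's line passes the bead within about 3–4 mm in two depth-image fits, against the 20 mm allowed. The fits put the needle at 87.0° and 88.6°, with the bead at 87.7°. A rougher reading from hand-picked pixels gave 86.0°, which is about 9 mm off.
- **Grip:** the finger gap was 12 mm, the same as the fin's thickness. Joint speeds were about 0.001 rad/s just before hand-in. I could not read the grip force directly.
- **Loose things:** I saw no sign that anything had moved. The tube and adapter on the panel look unmoved in the later pictures. The arm partly hid the loose things on the bench, and I did not re-measure any of them.

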